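# Secure the toe bone in the swing-clamp holder

### The arm

A 6-joint arm with a two-finger parallel gripper is mounted at the origin on a cart in front of the work surface, level with it; the furniture and walls round the work are solid. World frame = base frame: x ahead of the robot, y to its left, z up, the work surface at z = 0. Lengths are in m, angles in rad, forces in N, time in s.
With the tool pointing down it reaches from about 0.3 to 0.775 m from the base axis. Payload 14.6 kg.
Tool frame: the origin (TCP) lies midway between the tips of the shut fingers; the grasp point (between the pads) lies 19 mm behind it (ctrl.hold_point_z is the distance from the TCP to the grasp point, in m); z points along the fingers, x is the direction in which the jaws open and shut, and the axes are right-handed (so a half turn about z gives the same grasp; the last joint's range is limited). The gripper opens to 94 mm and grips with 3 to 60 N. Pads are 16 mm wide; open, the fingers measure 119 mm over their backs; the gripper's body (75 mm by 177 mm) begins 78 mm behind the grasp point.
Start: joints at [1.218, 0.3, 1.521, -0, 1.321, -0.067], TCP at [0.155, 0.528, 0.205] pointing down, gripper open.
Joint ranges: [-3.03, 3.03], [-0.79, 2.21], [0.23, 2.52], [-1.04, 4.18], [0, 3.07], [-2.55, 2.55]. Speed limits (rad/s): [2.22, 2.22, 2.57, 3.14, 3.14, 3.14].

### API

Orientations are given as [roll, pitch, yaw] about the fixed x, y, z axes, in that order (R = Rz(yaw) Ry(pitch) Rx(roll)).
In Python, from station import ctrl, viewer, ticket, nets gives the robot as it stands.
- The arm moves only by the tool carry_out, never from a script. Its argument "commands" is one flat list of numbers, 7 for each row, row after row: the closure, from -1 (fully open) to 1 (shut), so that 0 is half open, then the shift along the world's x, y, z in cm, then the turn, a rotation vector about the world's x, y, z in rad. In form: [gripper, tx, ty, tz, ax, ay, az, gripper, tx, ty, tz, ax, ay, az, ...]. A call has 1 to 12 rows; each row is the pose to reach, as a shift and turn from the pose measured when the call began; what a row does not reach only later rows make up. A row lasts 1/12 s, in which the tool goes at most 41.7 mm and 7.16 degrees, less where a joint would pass 70% of its speed; a pose out of reach is approached as far as the arm can. A call with a gripper value outside its range is refused whole. The fingers move at their own pace and stop on an object; "force" is the grip in N (left out, the last holds). Time passes only in rows, so rows that repeat a pose let the fingers close. It gives the time, the measured TCP pose, the force and the opening at its end, in the units of the state.
- ctrl.get_obs(): the state, without advancing time (a new reading comes with each control period).
- viewer.camera(name): name is "scene" or "side" or "wrist"; returns (picture, depth): 420x560x3 uint8, blue, green, red; 420x560 float32, m along the optical axis (not along the pixel's ray), 0 where there is no reading.
- viewer.camera_info(name): a dict with "fx", "fy", "cx", "cy" (pixels), "R" (3x3) and "t" (3): a world point X has camera coordinates R X + t. Camera axes: x right, y down, z forward; pixel columns grow to the right and rows downward; lengths in m; the calibration is good to about 2 mm. A picture is of the moment at which its call begins: read the wrist's pose just before it. camera_info takes no time and is no camera call; for the wrist camera it gives the pose at the moment of the call.
- ticket.hand_in(): hands the job in, once; it reports no verdict.
Trained networks look in the newest picture that a camera, given by its name, has taken for a name from the list of things; names that differ only in an ending like _2 or _b are one class to them, and where a whole thing is asked for, a point or a joint stands for the part that bears it (a point fixed in the world has none). Each returns a list of dicts, best first, with "confidence" (0 to 1); they miss things now and then, are a little off and sometimes report something else, mostly with a low value. They report only what shows in the picture. A call takes as long as a camera call.
- nets.silhouettes(camera, thing): "region" (420x560 bool, what is visible of it) and "extent" ([left, top, right, bottom] in pixels, round what is visible of it).
The state is a dict: "time_s": time; "qpos": joint angles; "joint_vel": joint speeds; "tau": joint torques, N m; "ee_pos": TCP position; "eef_rot": TCP orientation; "force": force on the tool from outside, world axes, zero at the start; "moment": the same for the moment, N m; "grip_width": finger opening in m.
Only numpy, scipy, OpenCV 4.12 (cv2) and the standard library are available. Lean on these libraries where they do the work, as an engineer would, in place of code of your own. Each camera call takes 0.05 s, during which the arm holds its last target. There are 200 camera calls.

### The job

Lay the toe bone flat on the blue padded bed of the holding fixture, lengthwise along the bed with its narrow waist at the middle of the bed. Then pull the fixture's red sprung knob up, turn it so that the clamp arm swings from its parking notch to the notch over the bed, and let it snap fully down there with the arm across the bone's waist. Leave the other loose things where they are.

Things in the scene. Friction and masses are not known exactly. Their poses are not given: they have to be found in the camera images.
- fixture: Holding fixture screwed to the bench: wooden base plate 130x245x24 mm, an aluminium post with a notched crown (76 mm wide, top 78 mm up), and the bed. Origin: on the bench, under the axis of the knob. Its y axis points level from the knob axis to the bed, 125 mm away; z up.
- bed_centre (a point): Middle of the top of the blue padded bed (112 mm long, 46 mm wide, flat, no rim, top 42 mm above the bench). Axes as the fixture's: x runs along the bed's length, y away from the knob.
- knob (a point): Centre of the red bar-shaped knob on top of the fixture's post, 106 mm above the bench when seated (bar 60 long, 14 thick, 36 mm high, top at 124 mm; a steel boss and the arm lie below 84 mm). Axes turn with the knob: x along the bar, y along the clamp arm (so pinch it across its y axis), z up. Turns about its own z axis.
- clamp_lift (a joint): How far the knob and arm are pulled up, m: 0 seated in a notch, 0.022 the stop. A spring draws it down with about 8 N seated, 12 N at full lift. It must be up 0.013 or more to turn freely; notches are 12 mm deep. Let go between notches, it rests up on the crown at 0.012.
- clamp_turn (a joint): Angle of knob and arm about the vertical, rad, counter-clockwise from above positive: 0 when the arm points over the bed centre. Notches at -1.2 (parked, at the start), 0 (over the bed) and +1.2 (unused). Stops at -1.35 and 1.35. Turns easily when lifted; drops into a notch if let go within about 0.12 of it.
- clamp_tip (a point): Underside of the black rubber nose (16 mm wide) near the end of the steel clamp arm, 125 mm from the knob axis. Seated it is 69 mm above the bench, so it stays about 4 mm above the waist of the bone on the bed. The arm is 14 mm wide, its underside at 74 mm, its top at 84 mm.
- bone_waist (a point): The loose toe bone, on the sorting board at the start (pale, dumb-bell shaped, 93 mm long, 60 g): the middle of its narrow waist, 12 mm above its underside. The waist is 22 mm wide and 22 mm high, and straight from 12 mm beyond this point towards the slim end to 10 mm towards the thick end: grasp it here, across the bone.
- bone_thick_end (a point): On the toe bone's long axis near the end of its thick knuckle (35 mm wide, 30 mm high), 53 mm from the waist point, 12 mm above its underside.
- bone_slim_end (a point): On the toe bone's long axis near the end of its slimmer knuckle (29 mm wide, 24 mm high), 37 mm from the waist point, 12 mm above its underside.
- bone_shell: Bystander: loose curved piece of bone wall, 112x105x32 mm, on the sorting board; origin at the centre of its underside. Not to be moved.
- stone_c: Bystander: loose pointed stone, 72x74x71 mm; origin at the centre of its underside. Not to be moved.
- tape_roll: Bystander: loose roll of masking tape, 86 mm across, 19 mm high; origin at the centre of its underside. Not to be moved.
- toe_bone: The toe bone as a whole, 67x82x30 mm over its own x, y, z; origin at the centre of its underside. Its long axis lies in its xy plane, 124 degrees counter-clockwise from its x axis, thick end that way.
- sorting_board: Fixed sorting board, a dark wooden block with a green top, 220x300 mm, 50 mm high, flat and without a rim; the toe bone and the curved piece of bone lie on it. Origin: on the bench under its centre. The sand and crumbs on the bench are scenery without substance.

How it is judged:
By the outcome, as a careful person would: the job done as asked, in the order asked, and still so for the second after the job is handed in, with the robot touching nothing.
It also fails if it takes over 59 s, if anything falls off the work surface, if the arm or the gripper's body presses on something with over 40 N, if the wrist force passes 120 N, or if a joint passes its speed limit or range.

## Working session

There is one attempt and no reset: what is moved stays moved. The work goes in short steps, Python scripts to look and compute and a tool call to move; the robot and the scene stay as the last step left them, time stands still between calls to the robot, and variables do not carry over. Pictures are saved under pics/ and viewed, about 8 in all and at most 12, crops included, and the job is handed in when it is done.

Besides the shell and the picture viewer there is one more tool, called after "Request:" as name(argument=value, ...) on one line, values as JSON. carry_out: Moves the arm, as the interface text tells. Its arguments: {"type":"object","properties":{"commands":{"type":"array","items":{"type":"number"}},"force":{"type":"number"}},"required":["commands"]}

```bash
mkdir -p pics; ls
cat > h.py <<'E'
import numpy as np, cv2
from station import ctrl, viewer, ticket, nets
def cloud(cam, D, region):
    i=viewer.camera_info(cam); v,u=np.nonzero(region&(D>0)); z=D[v,u]
    C=np.stack([(u-i['cx'])*z/i['fx'],(v-i['cy'])*z/i['fy'],z],1)
    return (C-np.array(i['t']))@np.array(i['R']), u, v
E
python3 - <<'E'
from h import *
o=ctrl.get_obs(); print(o['ee_pos'],o['eef_rot'],o['grip_width'],ctrl.hold_point_z)
ims=[]
for cam in ['scene','side']:
    P,D=viewer.camera(cam); ims.append(P.copy())
    for th in ['fixture','knob','toe_bone','bone_shell','stone_c','tape_roll','sorting_board']:
        for r in nets.silhouettes(cam,th)[:1]:
            X,u,v=cloud(cam,D,r['region'])
            print(cam,th,round(r['confidence'],2),r['extent'],len(X),X.min(0).round(3) if len(X) else '',X.max(0).round(3) if len(X) else '', np.median(X,0).round(3))
            np.save(f'{cam}_{th}.npy',X)
for c,i in zip('ab',ims): cv2.imwrite(f'pics/{c}.png',i)
E
```

```text
pics
[0.15496384 0.52745473 0.20490416] [-3.14150834e+00  1.10194945e-03  1.28499218e+00] 0.09378585613444917 0.0188
scene fixture 0.8 [294.1, 194.0, 331.7, 218.9] 737 [-0.077 -0.259 -0.003] [0.639 0.187 0.477] [ 0.512 -0.166  0.026]
scene toe_bone 0.71 [236.1, 214.5, 266.9, 230.0] 213 [0.433 0.065 0.047] [0.54  0.148 0.084] [0.468 0.11  0.069]
scene bone_shell 0.7 [236.2, 215.7, 267.4, 229.6] 239 [0.433 0.05  0.047] [0.54  0.148 0.084] [0.469 0.11  0.067]
scene stone_c 0.66 [404.2, 191.7, 412.6, 211.4] 120 [ 0.337 -0.511  0.005] [ 0.395 -0.475  0.066] [ 0.358 -0.491  0.045]
scene tape_roll 0.88 [146.1, 274.1, 175.9, 297.8] 492 [ 0.322  0.422 -0.003] [0.418 0.507 0.027] [0.363 0.467 0.018]
scene sorting_board 0.86 [178.3, 206.2, 278.6, 264.1] 3321 [ 0.097 -0.01  -0.   ] [0.657 0.457 0.345] [0.44  0.18  0.049]
side fixture 0.93 [248.4, 171.3, 302.3, 218.2] 1244 [ 0.425 -0.566 -0.004] [ 0.622 -0.071  0.128] [ 0.506 -0.259  0.032]
side knob 0.7 [248.1, 171.2, 283.3, 184.4] 165 [ 0.479 -0.527  0.004] [ 0.627 -0.27   0.128] [ 0.526 -0.29   0.085]
side toe_bone 0.56 [256.6, 232.0, 276.9, 243.7] 166 [ 0.444 -0.027  0.013] [0.503 0.148 0.082] [0.474 0.115 0.07 ]
side bone_shell 0.93 [223.2, 246.7, 255.2, 274.7] 424 [0.492 0.207 0.049] [0.595 0.312 0.085] [0.544 0.266 0.074]
side stone_c 0.59 [300.9, 169.2, 318.7, 191.0] 253 [ 0.351 -0.506 -0.   ] [ 0.421 -0.442  0.067] [ 0.384 -0.465  0.035]
side tape_roll 0.89 [270.1, 315.3, 297.5, 336.4] 634 [ 0.331  0.415 -0.003] [0.422 0.509 0.024] [0.374 0.477 0.018]
side sorting_board 0.88 [207.3, 228.5, 303.5, 293.8] 3626 [ 0.373 -0.031 -0.003] [0.647 0.349 0.082] [0.483 0.229 0.05 ]
```

Run:
```python
from h import *
a=cv2.imread('pics/a.png');b=cv2.imread('pics/b.png')
c=np.hstack([cv2.resize(a[170:290,130:330],(400,240)),cv2.resize(b[150:270,200:340],(400,343))[:240]]) if 0 else np.vstack([cv2.resize(a[180:270,180:360],(600,300),interpolation=2),cv2.resize(b[160:280,200:360],(400,300),interpolation=2).__class__(0) if 0 else cv2.copyMakeBorder(cv2.resize(b[160:280,200:360],(400,300),interpolation=2),0,0,0,200,0)])
cv2.imwrite('pics/ab.png',c)
for cam in ['scene','side']:
    X=np.load(f'{cam}_toe_bone.npy'); X=X[(X[:,2]>.053)&(X[:,2]<.09)&(abs(X[:,1]-.11)<.06)]
    m=X.mean(0); w,V=np.linalg.eigh(np.cov(X[:,:2].T)); print(cam,m,V[:,1],np.degrees(np.arctan2(V[1,1],V[0,1])))
    X=np.load(f'{cam}_fixture.npy'); X=X[(X[:,0]>.4)&(X[:,0]<.64)&(X[:,1]>-.35)&(X[:,1]<-.05)]
    for lo,hi in [(.015,.03),(.037,.047),(.074,.088),(.09,.13),(.118,.13)]:
        Y=X[(X[:,2]>lo)&(X[:,2]<hi)]
        if len(Y)>3: print(cam,lo,len(Y),Y.mean(0).round(3),Y.min(0).round(3),Y.max(0).round(3), cv2.minAreaRect(Y[:,:2].astype(np.float32)))
```

```text
scene [0.46554763 0.1083788  0.06824408] [0.5324998  0.84643013] 57.82548741590761
scene 0.015 389 [ 0.516 -0.164  0.024] [ 0.446 -0.256  0.015] [ 0.604 -0.11   0.03 ] ((0.5252358317375183, -0.17002657055854797), (0.12661263346672058, 0.15573707222938538), 64.01984405517578)
scene 0.037 204 [ 0.517 -0.18   0.042] [ 0.457 -0.22   0.037] [ 0.579 -0.145  0.047] ((0.5189117193222046, -0.1811053603887558), (0.05233326554298401, 0.12657150626182556), 77.89421844482422)
side [0.47311588 0.11356517 0.06889956] [0.52626265 0.85032207] 58.246717045477794
side 0.015 521 [ 0.509 -0.21   0.024] [ 0.425 -0.348  0.015] [ 0.593 -0.104  0.03 ] ((0.5132497549057007, -0.23374420404434204), (0.2506059408187866, 0.13524530827999115), 78.58526611328125)
side 0.037 218 [ 0.517 -0.197  0.042] [ 0.462 -0.297  0.037] [ 0.581 -0.142  0.047] ((0.5058236122131348, -0.2273959517478943), (0.1594756543636322, 0.1082724779844284), 72.0700912475586)
side 0.074 135 [ 0.521 -0.293  0.081] [ 0.461 -0.336  0.074] [ 0.622 -0.255  0.088] ((0.5412367582321167, -0.2857338786125183), (0.16144663095474243, 0.07894936203956604), 9.22077465057373)
side 0.09 41 [ 0.496 -0.286  0.111] [ 0.488 -0.317  0.09 ] [ 0.508 -0.27   0.128] ((0.4986114799976349, -0.2937166392803192), (0.047040484845638275, 0.0189458429813385), 87.82808685302734)
side 0.118 18 [ 0.496 -0.292  0.123] [ 0.49  -0.317  0.118] [ 0.504 -0.273  0.128] ((0.49702268838882446, -0.2957533001899719), (0.00810452550649643, 0.04516647011041641), 8.646058082580566)
```

View pics/ab.png

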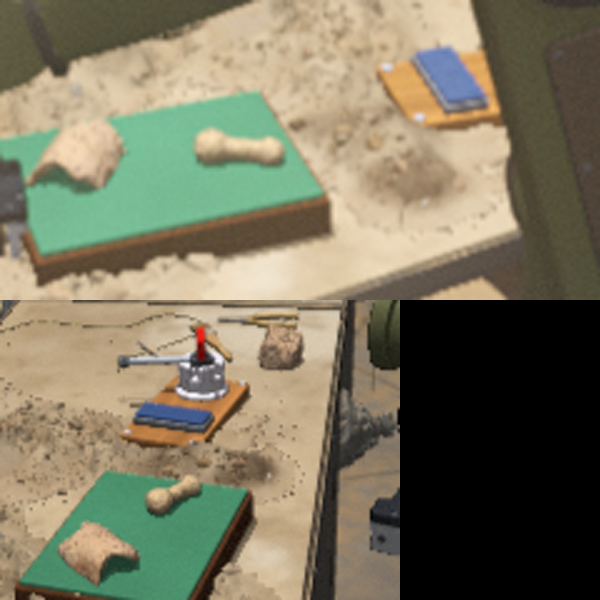

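The picture shows the toe bone near the right edge of the board, with its thick end toward +y. The fixture's bed is parallel to the base, the knob is red, and the arm is parked toward +x. The fixture's y axis points at about 78.5°, and the knob is near (0.494, -0.303). I'll move over the bone for a wrist view.

Request:
carry_out(commands=[-1, 31.1, -42.2, 3, 0, 0, -1.845, -1, 31.1, -42.2, 3, 0, 0, -1.845, -1, 31.1, -42.2, 3, 0, 0, -1.845, -1, 31.1, -42.2, 3, 0, 0, -1.845, -1, 31.1, -42.2, 3, 0, 0, -1.845, -1, 31.1, -42.2, 3, 0, 0, -1.845, -1, 31.1, -42.2, 3, 0, 0, -1.845, -1, 31.1, -42.2, 3, 0, 0, -1.845, -1, 31.1, -42.2, 3, 0, 0, -1.845, -1, 31.1, -42.2, 3, 0, 0, -1.845, -1, 31.1, -42.2, 3, 0, 0, -1.845, -1, 31.1, -42.2, 3, 0, 0, -1.845])

```text
time_s: 1.8
ee_pos: [0.452, 0.1238, 0.2344]
eef_rot: [-3.141, -0.001, -0.221]
force: [0.8, 1.0, -0.4]
grip_width: 0.0944
```

Request:
carry_out(commands=[-1, 1.4, -1.9, 0, 0, 0, -0.34, -1, 1.4, -1.9, 0, 0, 0, -0.34, -1, 1.4, -1.9, 0, 0, 0, -0.34, -1, 1.4, -1.9, 0, 0, 0, -0.34])

```text
time_s: 2.13
ee_pos: [0.4662, 0.1044, 0.2344]
eef_rot: [-3.141, -0.0, -0.567]
force: [-0.2, 0.5, 0.4]
grip_width: 0.0937
```

```bash
cat > bone.py <<'E'
from h import *
import sys
def bone(tag, zb):
    o=ctrl.get_obs(); print(o['time_s'],np.round(o['ee_pos'],4),np.round(o['eef_rot'],3),o['grip_width'])
    P,D=viewer.camera('wrist'); cv2.imwrite(f'pics/{tag}.png',P)
    r=nets.silhouettes('wrist','toe_bone')[0]; print(r['confidence'],r['extent'])
    X,u,v=cloud('wrist',D,r['region']); h=X[:,2]-zb; k=(h>.006)&(h<.04); X=X[k]
    w,V=np.linalg.eigh(np.cov(X[:,:2].T)); a=V[:,1]; n=np.array([-a[1],a[0]])
    s=X[:,:2]@a; t=X[:,:2]@n
    e=np.arange(s.min(),s.max(),.004); c=[];W=[];T=[];H=[]
    for q in e:
        m=(s>=q)&(s<q+.004)
        if m.sum()<4: continue
        c.append(q+.002);W.append(np.ptp(t[m]));T.append((t[m].max()+t[m].min())/2);H.append(X[m,2].max())
    c,W,T,H=map(np.array,(c,W,T,H)); print(np.c_[(c-c[0])*1e3,W*1e3,H*1e3].round(0).astype(int).tolist())
    print('len',np.ptp(s),'axis deg',np.degrees(np.arctan2(a[1],a[0])))
    L=s.min();R=s.max(); th=1 if W[c>R-.03].max()>W[c<L+.03].max() else -1
    wt=(L+.0385 if th>0 else R-.0385)  # slim end tip ~38.5 mm from the waist
    p=np.polyfit(c,T,1); 
    q=wt*a+np.interp(wt,c,T)*n; print('thick sign',th,'waist',q, 'mid', (L+R)/2*a+np.median(T)*n)
    return P
if __name__=='__main__': bone(sys.argv[1],float(sys.argv[2]))
E
python3 bone.py w1 .05
```

```text
2.1333 [0.4662 0.1044 0.2344] [-3.141 -0.    -0.567] 0.09366047937371233
0.66 [266.1, 151.1, 298.0, 234.8]
[[0, 12, 70], [4, 22, 73], [8, 27, 74], [12, 29, 75], [16, 28, 74], [20, 25, 74], [24, 22, 73], [28, 19, 73], [32, 19, 73], [36, 19, 74], [40, 18, 74], [44, 21, 74], [48, 21, 74], [52, 21, 75], [56, 22, 76], [60, 26, 79], [64, 31, 81], [68, 35, 80], [72, 35, 82], [76, 34, 81], [80, 33, 80], [84, 29, 78], [88, 22, 75]]
len 0.09181411259477534 axis deg 56.370949609207536
thick sign 1 waist [0.46640452 0.09585723] mid [0.47052389 0.10201318]
```

View pics/w1.png

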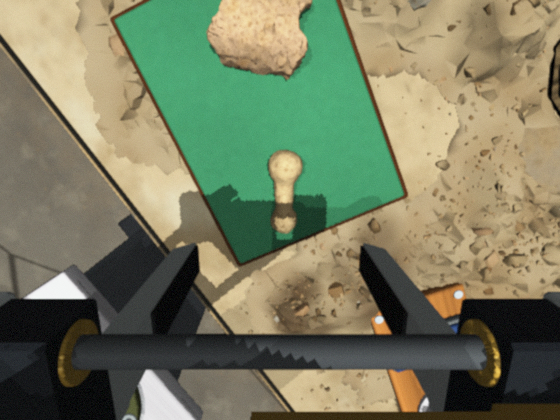

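The wrist view shows the bone upright in the picture at (285, 190), thick end up and slim end near (284, 230), between the jaw directions. I'll descend part-way and measure again from closer.

Request:
carry_out(commands=[-1, 0, -0.7, -6, 0, 0, -0.01, -1, 0, -0.7, -10, 0, 0, -0.01, -1, 0, -0.7, -11.5, 0, 0, -0.01, -1, 0, -0.7, -11.5, 0, 0, -0.01, -1, 0, -0.7, -11.5, 0, 0, -0.01])

```text
time_s: 2.65
ee_pos: [0.4656, 0.0981, 0.1196]
eef_rot: [3.141, 0.001, -0.565]
force: [0.7, 0.6, 0.2]
grip_width: 0.0939
```

```bash
python3 bone.py w2 .05
```

```text
2.65 [0.4656 0.0981 0.1196] [ 3.141e+00  1.000e-03 -5.650e-01] 0.09388470031988186
0.62 [255.6, 157.7, 309.3, 274.5]
[[0, 18, 73], [4, 24, 76], [8, 26, 77], [12, 28, 77], [16, 27, 77], [20, 25, 76], [24, 21, 75], [28, 17, 75], [32, 17, 75], [36, 20, 76], [40, 20, 76], [44, 21, 77], [48, 21, 76], [52, 21, 77], [56, 24, 79], [60, 28, 83], [64, 32, 83], [68, 34, 84], [72, 35, 83], [76, 34, 83], [80, 32, 82], [84, 28, 80], [88, 20, 77]]
len 0.09063116998981663 axis deg 56.18566779918293
thick sign 1 waist [0.46881244 0.09650636] mid [0.4725994  0.10217303]
```

View pics/w2.png

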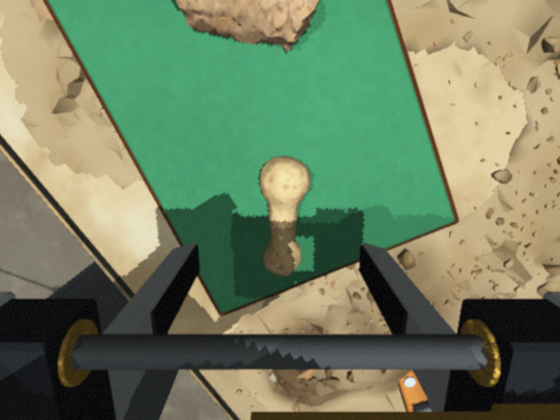

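Request:
carry_out(commands=[-1, 0.25, -0.1, -3, 0, 0, -0.025, -1, 0.25, -0.1, -5, 0, 0, -0.025, -1, 0.25, -0.1, -6.3, 0, 0, -0.025, -1, 0.25, -0.1, -6.6, 0, 0, -0.025, -1, 0.25, -0.1, -6.6, 0, 0, -0.025, 1, 0.25, -0.1, -6.6, 0, 0, -0.025, 1, 0.25, -0.1, -6.6, 0, 0, -0.025, 1, 0.25, -0.1, -6.6, 0, 0, -0.025, 1, 0.25, -0.1, -6.6, 0, 0, -0.025, 1, 0.25, -0.1, -6.6, 0, 0, -0.025, 1, 0.25, -0.1, -6.6, 0, 0, -0.025, 1, 0.25, -0.1, -6.6, 0, 0, -0.025], force=15)

```text
time_s: 3.75
ee_pos: [0.4696, 0.0973, 0.0558]
eef_rot: [-3.139, -0.003, -0.591]
force: [-0.7, 0.4, 0.5]
grip_width: 0.0509
```

Request:
carry_out(commands=[1, 0, 0, -0.2, 0, 0, 0, 1, 0, 0, -0.2, 0, 0, 0, 1, 0, 0, -0.2, 0, 0, 0, 1, 0, 0, -0.2, 0, 0, 0, 1, 0, 0, -0.2, 0, 0, 0, 1, 0, 0, -0.2, 0, 0, 0, 1, 0, 0, -0.2, 0, 0, 0])

```text
time_s: 4.33
ee_pos: [0.4696, 0.0973, 0.0538]
eef_rot: [-3.139, -0.003, -0.591]
force: [0.5, -0.1, -0.6]
grip_width: 0.0199
```

Request:
carry_out(commands=[1, 0, 0, 0, 0, 0, 0, 1, 0, 0, 0, 0, 0, 0, 1, 0, 0, 2, 0, 0, 0, 1, 0, 0, 6, 0, 0, 0, 1, 0, 0, 9, 0, 0, 0, 1, 0, 0, 12, 0, 0, 0, 1, 0, 0, 12, 0, 0, 0, 1, 0, 0, 12, 0, 0, 0])

```text
time_s: 5.0
ee_pos: [0.4701, 0.0973, 0.1748]
eef_rot: [-3.138, -0.005, -0.591]
force: [0.4, -0.1, -1.4]
grip_width: 0.0201
```

```bash
python3 bone.py w3 .115
python3 - <<'E'
from h import *
P,D=viewer.camera('wrist')
for th in ['bed_centre','fixture','knob']:
    for r in nets.silhouettes('wrist',th)[:1]:
        X,u,v=cloud('wrist',D,r['region']); print(th,r['confidence'],r['extent'],np.median(X,0))
E
```

```text
5.0 [0.4701 0.0973 0.1748] [-3.138 -0.005 -0.591] 0.02007876635635507
0.72 [242.4, 172.7, 313.4, 329.4]
bed_centre 0.97 [418.2, 301.6, 517.5, 420.0] [ 0.54008496 -0.19985732  0.02418291]
fixture 0.64 [423.3, 298.9, 514.6, 419.4] [ 0.54043866 -0.19977737  0.02432558]
  avg = a.mean(axis, **keepdims_kw)
  ret = um.true_divide(
bone.py:8: RuntimeWarning: Degrees of freedom <= 0 for slice
  w,V=np.linalg.eigh(np.cov(X[:,:2].T)); a=V[:,1]; n=np.array([-a[1],a[0]])
  c *= np.true_divide(1, fact)
  c *= np.true_divide(1, fact)
Traceback (most recent call last):
  File "bone.py", line 22, in <module>
    if __name__=='__main__': bone(sys.argv[1],float(sys.argv[2]))
                             ~~~~^^^^^^^^^^^^^^^^^^^^^^^^^^^^^^^^
  File "bone.py", line 10, in bone
    e=np.arange(s.min(),s.max(),.004); c=[];W=[];T=[];H=[]
                ~~~~~^^
ValueError: zero-size array to reduction operation minimum which has no identity
```

View pics/w3.png

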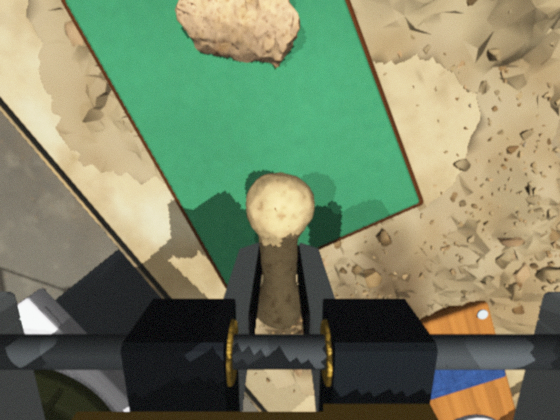

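The bone is held at the waist, straight between the pads. Next I'll go to a vantage point with the bed and knob beside the held bone.

Request:
carry_out(commands=[1, -1.5, -19.2, 7.5, 0, 0, -1.18, 1, -1.5, -19.2, 7.5, 0, 0, -1.18, 1, -1.5, -19.2, 7.5, 0, 0, -1.18, 1, -1.5, -19.2, 7.5, 0, 0, -1.18, 1, -1.5, -19.2, 7.5, 0, 0, -1.18, 1, -1.5, -19.2, 7.5, 0, 0, -1.18, 1, -1.5, -19.2, 7.5, 0, 0, -1.18, 1, -1.5, -19.2, 7.5, 0, 0, -1.18, 1, -1.5, -19.2, 7.5, 0, 0, -1.18, 1, -1.5, -19.2, 7.5, 0, 0, -1.18, 1, -1.5, -19.2, 7.5, 0, 0, -1.18, 1, -1.5, -19.2, 7.5, 0, 0, -1.18])

```text
time_s: 6.3
ee_pos: [0.4541, -0.0947, 0.2473]
eef_rot: [-3.141, -0.001, -1.769]
force: [0.1, -0.9, -0.6]
grip_width: 0.02
```

```bash
cat > fx.py <<'E'
from h import *
import sys
o=ctrl.get_obs(); print(o['time_s'],np.round(o['ee_pos'],4),np.round(o['eef_rot'],3),o['grip_width'])
P,D=viewer.camera('wrist'); cv2.imwrite(f'pics/{sys.argv[1]}.png',P)
X,u,v=cloud('wrist',D,np.ones(D.shape,bool)); C=P[v,u].astype(int); b,g,r=C.T
near=np.hypot(X[:,0]-.51,X[:,1]+.24)<.2
blue=near&(b>r*1.4)&(b>g*1.2)&(b>60)&(abs(X[:,2]-.042)<.008)
red=near&(r>g*2)&(r>b*2)&(r>80)&(X[:,2]>.09)
for nm,k in (('bed',blue),('red',red),('redtop',red&(X[:,2]>.115))):
    Y=X[k]
    if len(Y)<10: print(nm,len(Y)); continue
    m=np.zeros(D.shape,np.uint8); m[v[k],u[k]]=1
    n,l,s,_=cv2.connectedComponentsWithStats(m); j=1+s[1:,4].argmax(); Y=X[k&(l[v,u]==j)]
    print(nm,len(Y),np.median(Y,0).round(4),'rect',cv2.minAreaRect(Y[:,:2].astype(np.float32)), s[j])
E
python3 fx.py w4; python3 bone.py w4b .246 2>&1 | tail -5
```

```text
6.3 [ 0.4541 -0.0947  0.2473] [-3.141e+00 -1.000e-03 -1.769e+00] 0.019996279672903166
bed 4159 [ 0.5262 -0.1855  0.0425] rect ((0.5231853723526001, -0.18613366782665253), (0.04661190137267113, 0.11222086101770401), 77.7925033569336) [ 323   58   47  105 4159]
red 1450 [ 0.4985 -0.3034  0.1234] rect ((0.49666473269462585, -0.306590735912323), (0.013932913541793823, 0.05936101824045181), 9.668725967407227) [ 454   94   85   37 1450]
redtop 1152 [ 0.4975 -0.3047  0.1238] rect ((0.49682366847991943, -0.30656951665878296), (0.013794662430882454, 0.05945237725973129), 10.444905281066895) [ 465   94   74   37 1152]
6.35 [ 0.4541 -0.0947  0.2474] [-3.141e+00 -1.000e-03 -1.768e+00] 0.020203960238789738
0.9 [245.6, 171.2, 311.3, 329.1]
[[0, 23, 269], [4, 30, 272], [8, 34, 274], [12, 35, 274], [16, 35, 275], [20, 35, 275], [24, 31, 274], [28, 28, 273], [32, 22, 270], [36, 20, 269], [40, 21, 268], [44, 20, 267], [48, 20, 268], [52, 20, 273], [56, 20, 282], [60, 19, 273], [64, 22, 267], [68, 22, 268], [72, 23, 269], [76, 25, 268], [80, 25, 268], [84, 22, 267], [88, 16, 264]]
len 0.09171172548945772 axis deg 168.2445390096097
thick sign -1 waist [ 0.45188906 -0.09536306] mid [ 0.45909086 -0.09686067]
```

View pics/w4.png

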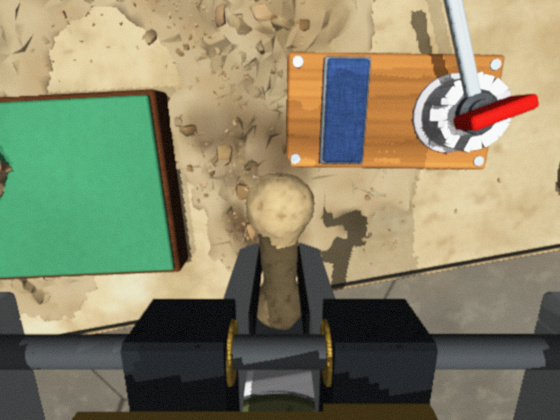

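Bed and knob sizes match the given ones: 112×47 mm and 59×14 mm. The bed is at about (0.523, -0.186), with the fixture's y axis at 78°. The picture shows the bone held at (280, 250), the bed at (345, 110) and the knob at (497, 112). I'll go over the bed and lower the bone.

Request:
carry_out(commands=[1, 2.5, -3.2, 0, 0, 0, 0, 1, 5, -6.4, 0, 0, 0, 0, 1, 7.15, -9.05, -2, 0, 0, 0, 1, 7.15, -9.05, -5, 0, 0, 0, 1, 7.15, -9.05, -9, 0, 0, 0, 1, 7.15, -9.05, -13, 0, 0, 0, 1, 7.15, -9.05, -16, 0, 0, 0, 1, 7.15, -9.05, -18, 0, 0, 0, 1, 7.15, -9.05, -18.5, 0, 0, 0, 1, 7.15, -9.05, -18.5, 0, 0, 0, 1, 7.15, -9.05, -18.5, 0, 0, 0])

```text
time_s: 7.37
ee_pos: [0.5263, -0.1855, 0.0637]
eef_rot: [-3.14, -0.002, -1.769]
force: [0.2, -0.7, -0.1]
grip_width: 0.02
```

```bash
python3 fx.py w5; python3 bone.py w5b .058 2>&1 | tail -5
```

```text
7.3667 [ 0.5263 -0.1855  0.0637] [-3.140e+00 -2.000e-03 -1.769e+00] 0.0199608555992114
bed 1476 [ 0.5715 -0.1904  0.0426] rect ((0.5511999130249023, -0.19208219647407532), (0.045550256967544556, 0.05371849983930588), 78.37142181396484) [ 243  162   74   84 1476]
red 3504 [ 0.5009 -0.292   0.1062] rect ((0.5098050832748413, -0.2797723710536957), (0.08823960274457932, 0.031936921179294586), 64.94959259033203) [ 467  264   93   71 3504]
redtop 872 [ 0.4995 -0.2858  0.1201] rect ((0.5165846943855286, -0.26776978373527527), (0.06626568734645844, 0.020023340359330177), 47.6568603515625) [492 306  48  29 872]
7.4167 [ 0.5265 -0.1856  0.0642] [-3.139e+00 -2.000e-03 -1.769e+00] 0.020080440553080364
0.78 [245.2, 174.6, 309.6, 327.9]
[[0, 23, 86], [4, 30, 89], [8, 34, 90], [12, 35, 92], [16, 34, 91], [20, 34, 92], [24, 31, 91], [28, 27, 90], [32, 21, 87], [36, 20, 85], [40, 20, 84], [44, 19, 84], [48, 20, 84], [52, 19, 84], [56, 19, 84], [60, 19, 83], [64, 21, 83], [68, 22, 84], [72, 23, 85], [76, 23, 86], [80, 25, 85], [84, 21, 84], [88, 5, 80]]
len 0.09039475730305291 axis deg 168.22426228809576
thick sign -1 waist [ 0.52519625 -0.18681299] mid [ 0.53184759 -0.18772454]
```

Request:
carry_out(commands=[1, -0.2, 0.05, 0, 0, 0, 0, 1, -0.2, 0.05, -0.6, 0, 0, 0, 1, -0.2, 0.05, -1.2, 0, 0, 0, 1, -0.2, 0.05, -1.6, 0, 0, 0, 1, -0.2, 0.05, -1.75, 0, 0, 0, 1, -0.2, 0.05, -1.75, 0, 0, 0, 1, -0.2, 0.05, -1.75, 0, 0, 0])

```text
time_s: 8.1
ee_pos: [0.5244, -0.185, 0.0466]
eef_rot: [-3.139, -0.002, -1.769]
force: [-0.9, 0.9, -0.1]
grip_width: 0.02
```

Request:
carry_out(commands=[1, 0, 0, -0.1, 0, 0, 0, 1, 0, 0, -0.1, 0, 0, 0, 1, 0, 0, -0.1, 0, 0, 0, 0.1, 0, 0, -0.1, 0, 0, 0, -0.2, 0, 0, -0.1, 0, 0, 0, -0.4, 0, 0, -0.1, 0, 0, 0, -0.4, 0, 0, -0.1, 0, 0, 0, -0.4, 0, 0, -0.1, 0, 0, 0, -0.4, 0, 0, -0.1, 0, 0, 0, -0.4, 0, 0, -0.1, 0, 0, 0, -0.4, 0, 0, -0.1, 0, 0, 0])

```text
time_s: 9.02
ee_pos: [0.5245, -0.185, 0.0456]
eef_rot: [-3.139, -0.002, -1.769]
force: [-0.9, -0.7, 0.3]
grip_width: 0.0656
```

Request:
carry_out(commands=[-0.4, 0, 0, 1.5, 0, 0, 0, -0.4, 0, 0, 4, 0, 0, 0, -0.4, 0, 0, 8, 0, 0, 0, -0.4, -2, 0.4, 12, 0, 0, 0, -0.4, -5, 1, 16, 0, 0, 0, -0.4, -7, 1.5, 19, 0, 0, 0, -0.4, -7, 1.5, 19, 0, 0, 0, -0.4, -7, 1.5, 19, 0, 0, 0, -0.4, -7, 1.5, 19, 0, 0, 0])

```text
time_s: 9.77
ee_pos: [0.4546, -0.1701, 0.2351]
eef_rot: [-3.138, -0.002, -1.769]
force: [-0.5, -0.4, -0.6]
grip_width: 0.0657
```

```bash
python3 fx.py w6; python3 bone.py w6b .042 2>&1 | tail -5
```

```text
9.7667 [ 0.4546 -0.1701  0.2351] [-3.138e+00 -2.000e-03 -1.769e+00] 0.06572887163847382
bed 1990 [ 0.5137 -0.178   0.0413] rect ((0.5222885012626648, -0.1858239322900772), (0.045283425599336624, 0.11099078506231308), 77.77001953125) [ 259   73   43  105 1990]
red 1322 [ 0.4983 -0.3056  0.1225] rect ((0.4965130388736725, -0.30701684951782227), (0.01386343501508236, 0.05907120555639267), 10.062223434448242) [ 382  113   77   36 1322]
redtop 1114 [ 0.4972 -0.3059  0.1227] rect ((0.49632084369659424, -0.307026207447052), (0.013835429213941097, 0.05906042456626892), 9.572427749633789) [ 389  113   70   36 1114]
9.8167 [ 0.4545 -0.17    0.2342] [-3.140e+00 -2.000e-03 -1.769e+00] 0.06561479859157797
0.82 [261.9, 76.0, 297.8, 163.5]
[[0, 21, 67], [4, 30, 70], [8, 33, 71], [12, 35, 73], [16, 36, 73], [20, 34, 73], [24, 31, 73], [28, 28, 71], [32, 23, 68], [36, 21, 66], [40, 19, 66], [44, 20, 65], [48, 19, 67], [52, 19, 66], [56, 18, 66], [60, 18, 64], [64, 21, 64], [68, 26, 66], [72, 28, 66], [76, 29, 67], [80, 28, 66], [84, 25, 64], [88, 18, 63]]
len 0.09139877164668397 axis deg 168.72663445168584
thick sign -1 waist [ 0.52209142 -0.18499488] mid [ 0.52904871 -0.18691998]
```

View pics/w6.png

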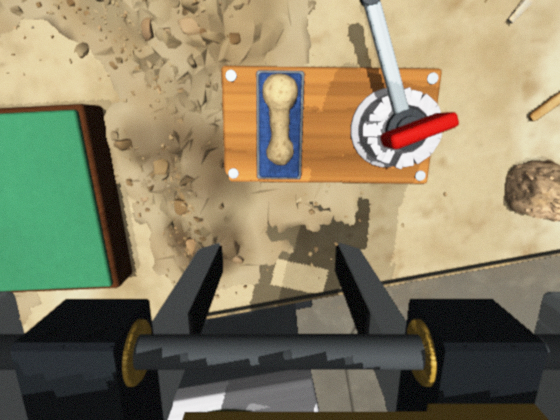

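Bone waist (0.522, -0.185) against bed centre (0.522, -0.186), parallel within 1° and lying flat. The picture shows the bone on the bed at (280, 120) and the knob at (420, 130). On to the knob at (0.4965, -0.307), pinched along the 10° direction.

Request:
carry_out(commands=[-0.4, 2, -4, 0, 0, 0, 1.94, -0.4, 4.2, -8, -1, 0, 0, 1.94, -0.4, 4.2, -12, -2, 0, 0, 1.94, -0.4, 4.2, -13.65, -3, 0, 0, 1.94, -0.4, 4.2, -13.65, -3, 0, 0, 1.94, -0.4, 4.2, -13.65, -3, 0, 0, 1.94, -0.4, 4.2, -13.65, -3, 0, 0, 1.94, -0.4, 4.2, -13.65, -3, 0, 0, 1.94, -0.4, 4.2, -13.65, -3, 0, 0, 1.94, -0.4, 4.2, -13.65, -3, 0, 0, 1.94, -0.4, 4.2, -13.65, -3, 0, 0, 1.94, -0.4, 4.2, -13.65, -3, 0, 0, 1.94])

```text
time_s: 10.92
ee_pos: [0.4966, -0.3063, 0.2019]
eef_rot: [-3.14, 0.001, -0.263]
force: [-0.2, -0.6, -0.0]
grip_width: 0.0657
```

Request:
carry_out(commands=[-0.4, 0, 0, 0, 0, 0, 0.54, -0.4, 0, 0, 0, 0, 0, 0.54, -0.4, 0, 0, 0, 0, 0, 0.54, -0.4, 0, 0, 0, 0, 0, 0.54, -0.4, 0, 0, 0, 0, 0, 0.54, -0.4, 0, 0, 0, 0, 0, 0.54])

```text
time_s: 11.42
ee_pos: [0.4966, -0.3062, 0.2002]
eef_rot: [-3.138, 0.002, 0.28]
force: [0.3, -0.1, 0.1]
grip_width: 0.0655
```

Request:
carry_out(commands=[-0.4, 0, -0.05, -2, 0, 0, -0.109, -0.4, 0, -0.05, -4, 0, 0, -0.109, -0.4, 0, -0.05, -6, 0, 0, -0.109, -0.4, 0, -0.05, -8, 0, 0, -0.109, -0.4, 0, -0.05, -10, 0, 0, -0.109, -0.4, 0, -0.05, -11, 0, 0, -0.109, -0.4, 0, -0.05, -11, 0, 0, -0.109, -0.4, 0, -0.05, -11, 0, 0, -0.109])

```text
time_s: 12.08
ee_pos: [0.4967, -0.3067, 0.09]
eef_rot: [-3.137, 0.003, 0.17]
force: [-0.3, 0.2, 0.4]
grip_width: 0.066
```

```bash
python3 fx.py w7
```

```text
12.0833 [ 0.4967 -0.3067  0.09  ] [-3.137e+00  3.000e-03  1.700e-01] 0.06595485946182189
bed 5789 [ 0.5074 -0.1916  0.0431] rect ((0.5229446887969971, -0.18527927994728088), (0.047511402517557144, 0.11107656359672546), 77.85910034179688) [ 261    0  161  125 5789]
red 3061 [ 0.4957 -0.3017  0.1247] rect ((0.496590256690979, -0.3068579435348511), (0.012992581352591515, 0.057778000831604004), 9.198786735534668) [ 267  211   28  123 3061]
redtop 2854 [ 0.496  -0.3036  0.1248] rect ((0.49659472703933716, -0.3068855106830597), (0.012992581352591515, 0.05772215500473976), 9.198786735534668) [ 267  222   28  112 2854]
```

View pics/w7.png

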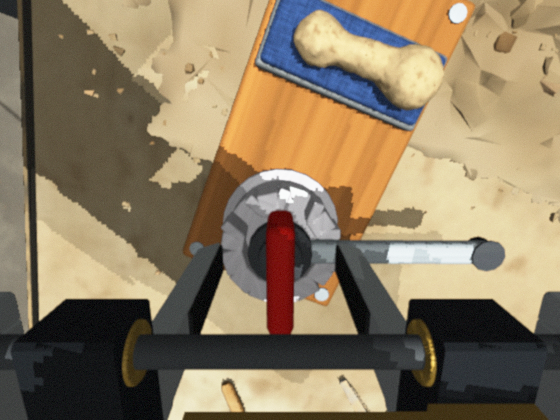

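The knob bar is centred between the open fingers at (280, 270), aligned with the pads, and the bone lies on the bed behind it. Closing firmly.

Request:
carry_out(commands=[1, 0, 0, 0, 0, 0, 0, 1, 0, 0, 0, 0, 0, 0, 1, 0, 0, 0, 0, 0, 0, 1, 0, 0, 0, 0, 0, 0, 1, 0, 0, 0, 0, 0, 0, 1, 0, 0, 0, 0, 0, 0, 1, 0, 0, 0, 0, 0, 0, 1, 0, 0, 0, 0, 0, 0, 1, 0, 0, 0, 0, 0, 0, 1, 0, 0, 0, 0, 0, 0, 1, 0, 0, 0, 0, 0, 0, 1, 0, 0, 0, 0, 0, 0], force=50)

```text
time_s: 13.13
ee_pos: [0.4974, -0.3071, 0.0912]
eef_rot: [-3.139, 0.001, 0.17]
force: [2.6, 1.0, 5.4]
grip_width: 0.0138
```

Request:
carry_out(commands=[1, 0, 0, 0.4, 0, 0, 0, 1, 0, 0, 0.8, 0, 0, 0, 1, 0, 0, 1.2, 0, 0, 0, 1, 0, 0, 1.6, 0, 0, 0, 1, 0, 0, 1.9, 0, 0, 0, 1, 0, 0, 1.9, 0, 0, 0, 1, 0, 0, 1.9, 0, 0, 0])

```text
time_s: 13.72
ee_pos: [0.4972, -0.3069, 0.1091]
eef_rot: [-3.138, 0.001, 0.17]
force: [6.4, -3.1, -11.4]
grip_width: 0.0138
```

Request:
carry_out(commands=[1, 0, 0, 0, 0, 0, 0.1, 1, 0, 0, 0, 0, 0, 0.2, 1, 0, 0, 0, 0, 0, 0.3, 1, 0, 0, 0, 0, 0, 0.4, 1, 0, 0, 0, 0, 0, 0.5, 1, 0, 0, 0, 0, 0, 0.6, 1, 0, 0, 0, 0, 0, 0.7, 1, 0, 0, 0, 0, 0, 0.8, 1, 0, 0, 0, 0, 0, 0.9, 1, 0, 0, 0, 0, 0, 1.0, 1, 0, 0, 0, 0, 0, 1.1, 1, 0, 0, 0, 0, 0, 1.2])

```text
time_s: 14.72
ee_pos: [0.4971, -0.3068, 0.1079]
eef_rot: [-3.138, 0.001, 1.375]
force: [7.4, -4.4, -10.1]
grip_width: 0.0136
```

Request:
carry_out(commands=[1, 0, 0, 0, 0, 0, 0, 1, 0, 0, 0, 0, 0, 0])

```text
time_s: 14.88
ee_pos: [0.497, -0.3068, 0.1067]
eef_rot: [-3.137, 0.001, 1.376]
force: [7.6, -2.9, -11.2]
grip_width: 0.0135
```

Request:
carry_out(commands=[1, 0, 0, -0.4, 0, 0, 0, 1, 0, 0, -0.8, 0, 0, 0, 1, 0, 0, -1.2, 0, 0, 0, 1, 0, 0, -1.2, 0, 0, 0, 1, 0, 0, -1.2, 0, 0, 0])

```text
time_s: 15.3
ee_pos: [0.4971, -0.3069, 0.0936]
eef_rot: [-3.137, 0.001, 1.376]
force: [6.0, -3.4, -8.5]
grip_width: 0.0139
```

```bash
python3 fx.py w8
```

```text
15.3 [ 0.4971 -0.3069  0.0936] [-3.137e+00  1.000e-03  1.376e+00] 0.01393362201459856
bed 2923 [ 0.4831 -0.1899  0.0425] rect ((0.497889906167984, -0.1810092180967331), (0.04591938853263855, 0.061199016869068146), 78.3184814453125) [ 415  156   75   83 2923]
red 2837 [ 0.4924 -0.3075  0.1264] rect ((0.49562546610832214, -0.30803707242012024), (0.013492940925061703, 0.05833253264427185), 78.77682495117188) [ 265  221   28  114 2837]
redtop 2835 [ 0.4924 -0.3075  0.1264] rect ((0.49562546610832214, -0.30803707242012024), (0.013492940925061703, 0.05833253264427185), 78.77682495117188) [ 265  222   28  113 2835]
```

View pics/w8.png

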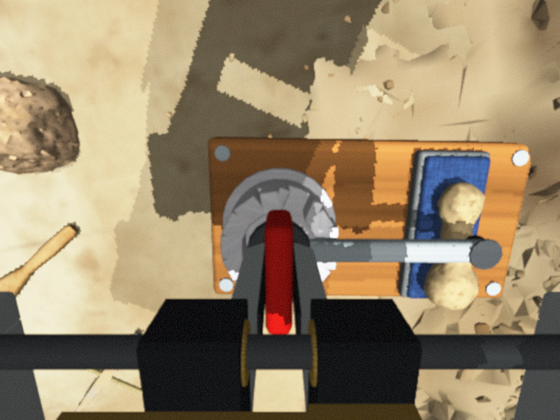

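The arm lies across the bone's waist at (460, 250), and the knob is about 2 mm above seated, so it is inside the notch. Releasing.

Request:
carry_out(commands=[-0.4, 0, 0, 0, 0, 0, 0, -0.4, 0, 0, 0, 0, 0, 0, -0.4, 0, 0, 0, 0, 0, 0, -0.4, 0, 0, 0, 0, 0, 0, -0.4, 0, 0, 0, 0, 0, 0, -0.4, 0, 0, 0, 0, 0, 0, -0.4, 0, 0, 0, 0, 0, 0, -0.4, 0, 0, 0, 0, 0, 0])

```text
time_s: 16.02
ee_pos: [0.4971, -0.3068, 0.0938]
eef_rot: [-3.137, 0.001, 1.376]
force: [-0.2, -0.2, 0.2]
grip_width: 0.0632
```

Request:
carry_out(commands=[-0.4, 0, 0, 3, 0, 0, 0, -0.4, 0, 0, 6, 0, 0, 0, -0.4, 0, 0, 9, 0, 0, 0, -0.4, 0, 0, 13, 0, 0, 0, -0.4, 1, -3, 14, 0, 0, 0, -0.4, 2, -6, 14, 0, 0, 0, -0.4, 2, -6, 14, 0, 0, 0, -0.4, 2, -6, 14, 0, 0, 0])

```text
time_s: 16.68
ee_pos: [0.5169, -0.3676, 0.2329]
eef_rot: [-3.136, 0.0, 1.374]
force: [-0.5, 0.7, 0.6]
grip_width: 0.066
```

```bash
python3 fx.py w9
python3 - <<'E'
from h import *
P,D=viewer.camera('wrist')
for th in ['clamp_tip','toe_bone']:
    for r in nets.silhouettes('wrist',th)[:1]:
        X,u,v=cloud('wrist',D,r['region']); print(th,r['confidence'],r['extent'],np.median(X,0))
# steel arm top: points along line from knob to bed at 60..135 mm
X,u,v=cloud('wrist',D,D>0); a=np.radians(78.2); d=X[:,:2]-[.4965,-.307]; s=d@[np.cos(a),np.sin(a)]; t=d@[np.sin(a),-np.cos(a)]
for q in np.arange(.05,.14,.01):
    k=(abs(s-q)<.005)&(abs(t)<.03)&(X[:,2]>.077)
    if k.sum()>3: print(round(q,3),k.sum(),np.median(X[k,2]).round(4),np.percentile(t[k],[5,50,95]).round(4))
E
```

```text
16.6833 [ 0.5169 -0.3676  0.2329] [-3.136  0.     1.374] 0.06599877915900189
bed 973 [ 0.48   -0.1849  0.0427] rect ((0.4931586980819702, -0.178931325674057), (0.046254534274339676, 0.051017582416534424), 78.21549224853516) [421 114  46  48 973]
red 945 [ 0.4946 -0.3074  0.1242] rect ((0.4962712526321411, -0.30699393153190613), (0.013496167957782745, 0.05882507562637329), 78.90192413330078) [333 140  18  68 945]
redtop 944 [ 0.4947 -0.3074  0.1242] rect ((0.49631911516189575, -0.30700331926345825), (0.013496167957782745, 0.05872756615281105), 78.90192413330078) [333 141  18  67 944]
clamp_tip 0.67 [314.4, 138.4, 468.8, 206.0] [ 0.50627503 -0.28965868  0.0862868 ]
toe_bone 0.85 [422.6, 129.9, 459.9, 214.5] [ 0.53895943 -0.19119778  0.06534899]
0.05 150 0.085 [-0.0067 -0.0005  0.0069]
0.06 149 0.085 [-0.0067 -0.0006  0.0068]
0.07 153 0.085 [-0.0069 -0.0007  0.0066]
0.08 151 0.0851 [-0.007  -0.0009  0.0065]
0.09 143 0.0849 [-0.0071 -0.0009  0.0063]
0.1 154 0.0848 [-0.0073 -0.0009  0.0063]
0.11 152 0.085 [-0.0073 -0.0012  0.0062]
0.12 191 0.087 [-0.0086 -0.0013  0.0073]
0.13 139 0.0873 [-0.0085 -0.0007  0.0065]
```

View pics/w9.png

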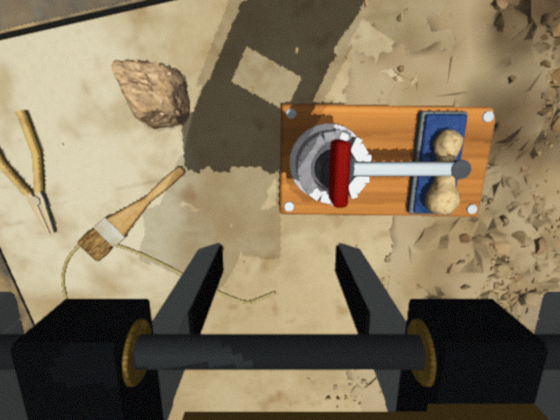

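The knob top is at 0.124 m and the arm top at 0.085 m, so the clamp is fully seated, with the arm at (420, 169) crossing the bone's waist. The robot is clear.

```bash
python3 -c "
from station import ticket; print(ticket.hand_in())"
```

```text
the job is handed in; nothing more can be done
None
```

The job is done and handed in. The toe bone lies flat along the blue bed, and the clamp arm is seated in the notch over the bed, across the bone's waist. It took about 17 s of the 59 s allowed.

- **Bone:** before clamping, the wrist camera put its waist about 1 mm from the bed centre, (0.522, -0.185) against (0.522, -0.186). The bone's axis was within about 1° of the bed's.
- **Clamp:** after I let go, the top of the knob measured 124 mm and the top of the arm about 85 mm, which are the seated heights (124 and 84 mm). The arm pointed within about 1° of the bed's direction.
- **Robot:** it was clear of everything, with wrist force close to zero. The largest wrist force I read was about 14 N, while holding the knob up.
- **Other loose things:** I did not touch the bone shell, stone or tape roll, but I did not re-measure where they are at the end.
- **Disagreement:** the first estimates from the scene and side cameras were several millimetres off the wrist camera's position for the bone. I used the wrist camera's close view, and the grasp bore it out.

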